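# Pin the tube wheel on the rotator shaft

### The job

Lock the tube wheel onto the rotator: take the red-handled locking pin out of its white parking block and push it fully home through the cross hole in the rotator's square brass shaft end, with its yellow wire loop standing on the free-end side of the shaft. Then swing the loop over the shaft end until it snaps fully shut around the shaft, and let go. Leave the amber bottle, the white jar and the tube rack standing where they are.

Things in the scene. Friction and masses are not known exactly. Their poses are not given: they have to be found in the camera images.
- pin_grip (a point): Locking pin, about 90 g: centre of its red block grip, 20 (x) x 18 (y) x 30 mm (z). z points up the pin from tip to grip, x to the side where the open loop stands. Under the grip is a 14 mm head: a hinge rod along y, 9 mm thick, 37 mm long, its axis 20 mm below this point, then a round flange 24 mm across, 4 mm thick, its underside 29 mm below this point. It starts upright in the block.
- pin_tip (a point): The tip of the pin's steel shank, 74 mm below the grip's centre along the pin. The shank is round, 8 mm in diameter, 45 mm long from flange to tip; its last 9 mm taper to 2.4 mm. Axes as for the grip. At the start the flange rests on the parking block's top, shank in the block's hole.
- loop (a joint): Yellow wire loop about the hinge rod (rad): 0 = open (start: it stands out to pin +x, 7 degrees above square to the shank), 1.7 = shut (straight down along the shank, its cross bar beyond the tip). Sprung over centre: it stays at either stop; pushed less than about 0.6 it springs back open, beyond that it snaps shut by itself. It takes under 1 N at the cross bar.
- loop_bar (a point): Middle of the loop's far cross bar, 64 mm from the hinge axis. The loop is 5 mm wire, a U of 47 mm outer and 37 mm inner width (along pin y). Its axes belong to the loop and are not needed.
- hole_mouth (a point): Centre of the mouth of the cross hole, on the upper flat of the rotator's square brass shaft end (black ring round it). z points straight out of the hole (leaning 22 to 38 degrees from vertical, towards the robot), x along the shaft to its free end. The hole is round, 12 mm in diameter, straight through the 24 mm square shaft. The brake holds the shaft: it does not turn.
- shaft_end (a point): Centre of the shaft's free end face, 22 mm beyond the hole's axis, 130 mm above the bench; axes as for the hole. Clear space lies beyond it. On the other side of the hole a round grey sleeve 34 mm in diameter begins 20 mm from the hole's axis, and the blue wheel (170 mm across, tubes on its face) about 70 mm from it.
- block_hole (a point): Centre of the hole's mouth on top of the white parking block (66 x 66 x 54 mm, fixed; hole 13 mm in diameter, 50 mm deep).
- amber_bottle: Amber glass bottle, 38 mm in diameter, 85 mm high; origin at the centre of its underside. A bystander.
- white_jar: White jar with a blue lid, 54 mm in diameter, 75 mm high; origin at the centre of its underside. A bystander.
- tube_rack: White tube rack with capped tubes, 60 x 130 x 85 mm; origin at the centre of its underside. A bystander.

How it is judged:
By the outcome, as a careful person would: the job done as asked, in the order asked, and still so for the second after the job is handed in, with the robot touching nothing.
It also fails if it takes over 43 s, if anything falls off the work surface, if the arm or the gripper's body presses on something with over 40 N, if the wrist force passes 120 N, or if a joint passes its speed limit or range.

### The arm

A 6-joint arm with a two-finger parallel gripper is mounted at the origin on the work surface. World frame = base frame: x ahead of the robot, y to its left, z up, the work surface at z = 0. Lengths are in m, angles in rad, forces in N, time in s.
With the tool pointing down it reaches from about 0.3 to 0.775 m from the base axis. Payload 14.6 kg.
Tool frame: the origin (TCP) lies on the centre line of the jaws, within the pads' length; the fingertips stand 17 mm ahead of it and the grasp point (between the pads) lies 2 mm behind it; z points along the fingers, x is the direction in which the jaws open and shut, and the axes are right-handed (so a half turn about z gives the same grasp; the last joint's range is limited). The gripper opens to 94 mm and grips with 3 to 60 N. Pads are 16 mm wide; open, the fingers measure 119 mm over their backs; the gripper's body (75 mm by 177 mm) begins 78 mm behind the grasp point.
Start: joints at [-1.314, 0.3, 1.521, -0, 1.321, -0.067], TCP at [0.175, -0.521, 0.222] pointing down, gripper open.
Joint ranges: [-3.03, 3.03], [-0.79, 2.21], [0.23, 2.52], [-1.04, 4.18], [0, 3.07], [-2.55, 2.55]. Speed limits (rad/s): [2.22, 2.22, 2.57, 3.14, 3.14, 3.14].

### API

Orientations are given as [roll, pitch, yaw] about the fixed x, y, z axes, in that order (R = Rz(yaw) Ry(pitch) Rx(roll)).
In Python, from station import ctrl gives the robot as it stands. The module is installed in compiled form; this text tells all that it offers.
- The arm moves only by the tool drive_tool, never from a script. Its argument "increments" is a list of rows, each a list of 3 entries, a list of its own where there are three numbers: the turn, a rotation vector about the tool's x, y, z in degrees, then the shift along the tool's x, y, z in mm, then the opening, from 0 (shut) to 1 (fully open). In form: [[[ax, ay, az], [dx, dy, dz], hand], ...]. A call has 1 to 20 rows; each row shifts and turns the commanded pose from where the row before left it, along the tool's axes as they then stand; what a row does not reach is not made up. A row lasts 1/8 s, in which the tool goes at most 62.5 mm and 10.7 degrees, less where a joint would pass 70% of its speed; a pose out of reach is approached as far as the arm can. A call with a gripper value outside its range is refused whole. The fingers move at their own pace and stop on an object; "squeeze" is the grip in N (left out, the last holds). Time passes only in rows, so rows that do not move let the fingers close. It gives the time, the measured TCP pose, the force and the opening at its end, in the units of the state.
- ctrl.get_obs(): the state, without advancing time (a new reading comes with each control period).
- ctrl.camera(name): name is "scene" or "side" or "wrist"; returns the picture (384x512x3 uint8, red, green, blue); there is no depth.
- ctrl.calibration(name): a dict with "fx", "fy", "cx", "cy" (pixels), "k1" (the pictures are not rectified: a ray, as slopes to the right and down, at radius r is drawn at 1 + k1 r^2 times it, then the intrinsics apply), "rvec" (rotation vector, rad) and "tvec" (3), from world to camera coordinates, as OpenCV has them. Camera axes: x right, y down, z forward; pixel columns grow to the right and rows downward; lengths in m; the calibration is good to about 2 mm. A picture is of the moment at which its call begins: read the wrist's pose just before it. calibration takes no time and is no camera call; for the wrist camera it gives the pose at the moment of the call.
- ctrl.hand_in(): hands the job in, once; it reports no verdict.
The state is a dict: "time_s": time; "qpos": joint angles; "joint_vel": joint speeds; "tau": joint torques, N m; "ee_pos": TCP position; "eef_rot": TCP orientation; "force": force on the tool from outside, world axes, zero at the start; "moment": the same for the moment, N m; "grip_width": finger opening in m.
Only numpy, scipy, OpenCV 4.12 (cv2) and the standard library are available. Lean on these libraries where they do the work, as an engineer would, in place of code of your own. Each camera call takes 0.05 s, during which the arm holds its last target.

## Working session

There is one attempt and no reset: what is moved stays moved. The work goes in short steps, Python scripts to look and compute and a tool call to move; the robot and the scene stay as the last step left them, time stands still between calls to the robot, and variables do not carry over. Pictures are saved under pics/ and viewed, and the job is handed in when it is done.

Besides the shell and the picture viewer there is one more tool, called after "Call:" as name(argument=value, ...), one argument or row to a line, values as JSON. drive_tool: Moves the arm, as the interface text tells. Its arguments: {"type":"object","properties":{"increments":{"type":"array"},"squeeze":{"type":"number"}},"required":["increments"]}

```bash
mkdir -p pics
python3 - <<'E'
from station import ctrl
import cv2
for n in ["scene","side","wrist"]:
    im=ctrl.camera(n); cv2.imwrite(f"pics/{n}0.png",im[:,:,::-1])
    c=ctrl.calibration(n); print(n,c)
print(ctrl.get_obs())
E
```

```text
scene {'fx': 408.01416896641825, 'fy': 408.01416896641825, 'cx': 255.22401515167104, 'cy': 201.5897474308454, 'k1': 0.04484426352488068, 'rvec': array([ 1.17274715,  2.54286675, -0.74059821]), 'tvec': array([ 0.50648214, -0.27063871,  1.20735427])}
side {'fx': 434.61342113802885, 'fy': 434.61342113802885, 'cx': 257.9942792109005, 'cy': 192.20989250984013, 'k1': 0.03133885108202804, 'rvec': array([ 0.37595469, -2.79972284,  1.13853811]), 'tvec': array([0.54007805, 0.27333432, 0.76081393])}
wrist {'fx': 303.95420871309005, 'fy': 303.95420871309005, 'cx': 254.5823268197668, 'cy': 191.7374401719641, 'k1': -0.03916949778975544, 'rvec': array([-2.3952373 ,  1.72074516,  0.20054624]), 'tvec': array([-0.55054829, -0.025505  ,  0.39048196])}
{'time_s': 0.15, 'qpos': array([-1.31359799e+00,  3.00308020e-01,  1.52145002e+00, -2.15264893e-06,
        1.32070118e+00, -6.66181832e-02]), 'joint_vel': array([ 0.00207075, -0.00162929, -0.00392671,  0.00078194, -0.00137864,
        0.00080021]), 'tau': array([ 1.08909309e-03, -5.31952465e+01, -3.52817845e+01,  7.08038639e-02,
        2.36149679e-02, -7.31140290e-05]), 'ee_pos': array([ 0.17494139, -0.52123447,  0.22203123]), 'eef_rot': array([-3.14153705e+00,  8.64775490e-04, -1.24697925e+00]), 'force': array([0.18409008, 0.12104488, 0.65089857]), 'moment': array([-0.0134933 ,  0.01126969,  0.04313888]), 'grip_width': 0.09351891228063872}
```

View pics/scene0.png

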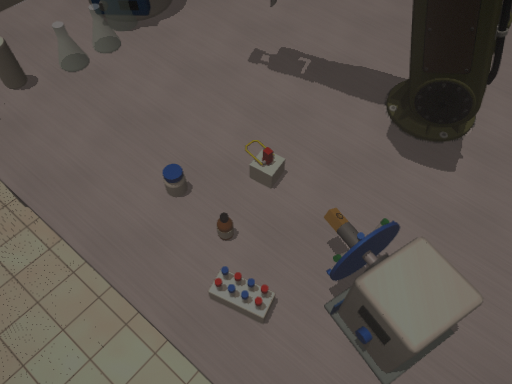

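View pics/side0.png

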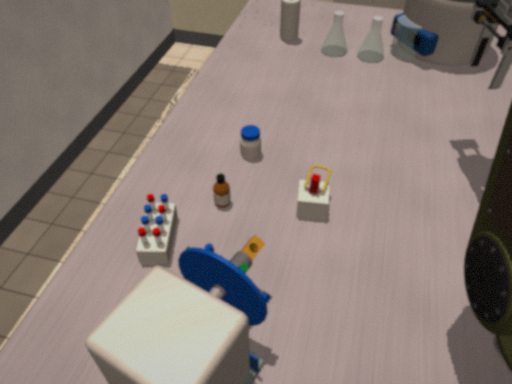

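View pics/wrist0.png

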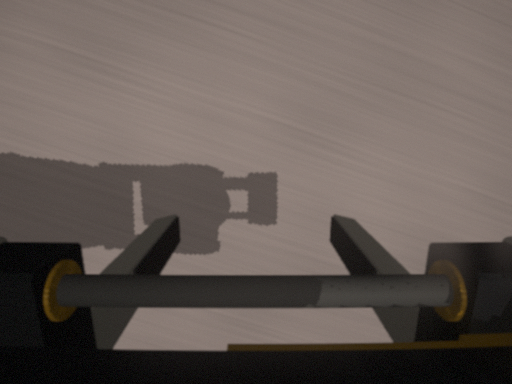

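The scene view shows the pin and block near (267,160) and the brass shaft end near (337,216). The side view shows them near (314,190) and (255,245). I'll zoom in on both.

```bash
cat > h.py <<'E'
import numpy as np, cv2
from scipy.spatial.transform import Rotation as R
from station import ctrl
def K(c): return np.array([[c['fx'],0,c['cx']],[0,c['fy'],c['cy']],[0,0,1.]])
def D(c): return np.array([c['k1'],0,0,0,0.])
def proj(c,P):
    return cv2.projectPoints(np.asarray(P,float).reshape(-1,3),c['rvec'],c['tvec'],K(c),D(c))[0].reshape(-1,2)
def ray(c,uv):
    n=cv2.undistortPoints(np.array([[uv]],float),K(c),D(c)).ravel()
    Rm=R.from_rotvec(c['rvec']).as_matrix(); o=-Rm.T@c['tvec']; d=Rm.T@np.array([n[0],n[1],1]); return o,d/np.linalg.norm(d)
def tri(obs):
    A=np.zeros((3,3));b=np.zeros(3)
    for c,uv in obs:
        o,d=ray(c,uv);M=np.eye(3)-np.outer(d,d);A+=M;b+=M@o
    X=np.linalg.solve(A,b); return X,[np.round(proj(c,X)[0]-uv,1) for c,uv in obs]
def crop(im,x0,y0,x1,y1,s,fn):
    cv2.imwrite(fn,cv2.resize(im[y0:y1,x0:x1,::-1],None,fx=s,fy=s,interpolation=cv2.INTER_CUBIC))
E
python3 - <<'E'
import cv2
from h import crop
s=cv2.imread('pics/scene0.png')[:,:,::-1];d=cv2.imread('pics/side0.png')[:,:,::-1]
crop(s,235,130,300,190,9,'pics/s_pin.png');crop(s,310,195,410,295,6,'pics/s_sh.png')
crop(d,285,155,345,230,8,'pics/d_pin.png');crop(d,175,225,285,325,6,'pics/d_sh.png')
E
```

```text
(no output)
```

View pics/s_pin.png

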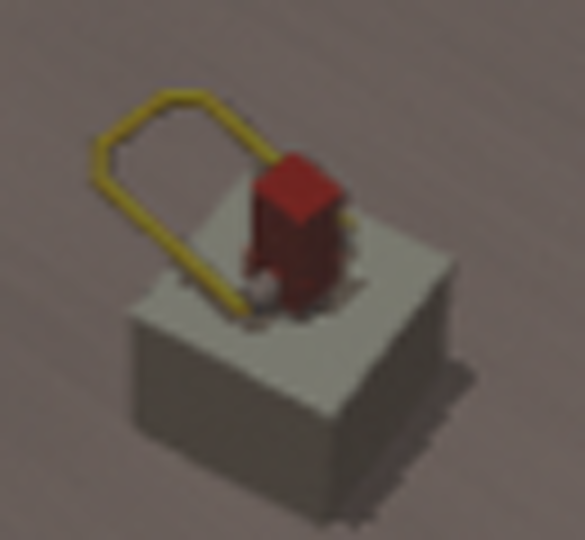

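View pics/s_sh.png

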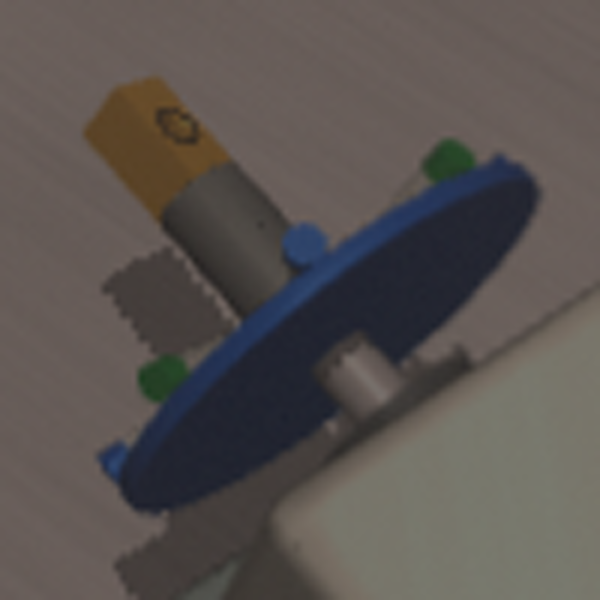

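View pics/d_pin.png

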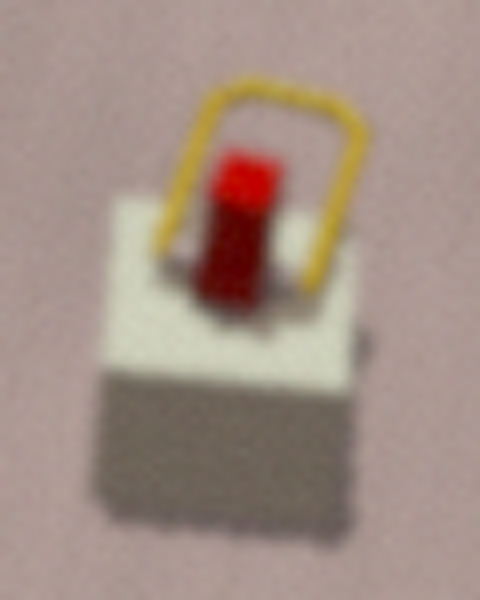

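View pics/d_sh.png

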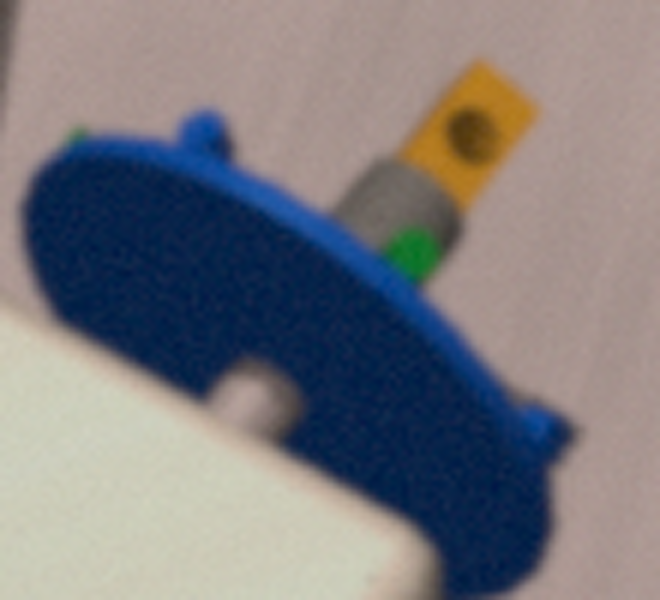

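```bash
cat > fit.py <<'E'
from h import *
from scipy.optimize import least_squares
cs=ctrl.calibration('scene');cd=ctrl.calibration('side')
for c in (cs,cd): print('cam pos',ray(c,(256,192)))
def f(p,x0,y0,s): return np.array([(p[0]+.5)/s-.5+x0,(p[1]+.5)/s-.5+y0])
S=lambda *p:f(p,235,130,9); Dp=lambda *p:f(p,285,155,8); SS=lambda *p:f(p,310,195,6); DS=lambda *p:f(p,175,225,6)
# triangulations
for n,a,b in [('griptop',S(299,187),Dp(247,181)),('bar',S(132,121),Dp(285,92)),('hole',SS(179,125),DS(472,134))]:
    print(n,*tri([(cs,a),(cd,b)]))
# pin fit: x,y,yaw ; grip centre z=.083
def pinpts(p):
    x,y,w=p; Rz=R.from_euler('z',w).as_matrix(); o=np.array([x,y,.083])
    g=[Rz@np.array(v)+o for v in [(0,0,.015),(64e-3*np.cos(.122),0,-.020+64e-3*np.sin(.122))]]
    return g
def res(p):
    g=pinpts(p); r=[]
    for c,a,b in [(cs,S(299,187),S(132,121)),(cd,Dp(247,181),Dp(285,92))]:
        q=proj(c,g); r+=[q[0]-a,q[1]-b]
    return np.concatenate(r)
X=tri([(cs,S(299,187)),(cd,Dp(247,181))])[0]
B=tri([(cs,S(132,121)),(cd,Dp(285,92))])[0]
s=least_squares(res,[X[0],X[1],np.arctan2(B[1]-X[1],B[0]-X[0])]);print('pin',s.x,np.degrees(s.x[2]),s.fun.round(1))
# shaft: x,y,yaw(of x axis),lean ; end z=.13
def fr(p):
    x,y,w,l=p; X=np.array([np.cos(w),np.sin(w),0]); N=np.array([-np.sin(w),np.cos(w),0])
    if N@[-x,-y,0]<0:N=-N
    Z=np.cos(l)*np.array([0,0,1])+np.sin(l)*N; Y=np.cross(Z,X)
    return np.array([x,y,.13]),np.c_[X,Y,Z]
def res2(p,full=False):
    E,M=fr(p); h=E+M@[-.022,0,.012]
    c3=[E+M@np.array([0,sy*.012,.012]) for sy in (1,-1)]
    r=[]
    r+=[proj(cs,h)[0]-SS(179,125),proj(cd,h)[0]-DS(472,134)]
    qs=proj(cs,c3);qd=proj(cd,c3)
    # match by nearest ordering
    A=[SS(113,92),SS(155,78)];Bq=[DS(480,60),DS(540,108)]
    for q,a in((qs,A),(qd,Bq)):
        r+=[q[0]-a[0],q[1]-a[1]] if np.linalg.norm(q[0]-a[0])+np.linalg.norm(q[1]-a[1])<np.linalg.norm(q[0]-a[1])+np.linalg.norm(q[1]-a[0]) else [q[0]-a[1],q[1]-a[0]]
    return np.concatenate(r)
H=tri([(cs,SS(179,125)),(cd,DS(472,134))])[0]
best=None
for w in np.arange(0,6.28,.4):
    t=least_squares(res2,[H[0],H[1],w,.5])
    if best is None or t.cost<best.cost:best=t
E,M=fr(best.x);print('shaft',best.x,np.degrees(best.x[2:]),best.fun.round(1),best.cost);print(E,E+M@[-.022,0,.012]);print(M.round(3))
np.savez('fit.npz',pin=s.x,E=E,M=M)
E
python3 fit.py
```

```text
cam pos (array([1.00388775, 0.17761823, 0.86494794]), array([-0.43303557, -0.35533445, -0.82838253]))
cam pos (array([0.43623386, 0.46550648, 0.73364673]), array([ 0.18464356, -0.67299249, -0.71623171]))
griptop [ 0.49063027 -0.20890614  0.0968434 ] [array([0. , 0.1]), array([ 0.1, -0.1])]
bar [ 0.48842196 -0.27048498  0.07521902] [array([0. , 0.2]), array([ 0.1, -0.1])]
hole [0.55868699 0.03586243 0.14229968] [array([0. , 0.1]), array([ 0.1, -0.1])]
pin [ 0.49080719 -0.20905147 -1.62137345] -92.89785550388743 [-0.1 -0.2 -0.4  0.7  0.1 -0.6  0.4  0.8]
shaft [0.55892952 0.01304352 4.47870434 0.47516089] [256.61085664  27.22471346] [-0.2  0.5  0.1  0.4  0.2 -0.2 -0.  -0.2 -0.5 -0.6  0.4  0.1] 0.6328733996167242
[0.55892952 0.01304352 0.13      ] [0.55868335 0.03571679 0.14067063]
[[-0.232  0.865 -0.445]
 [-0.973 -0.206  0.106]
 [ 0.     0.457  0.889]]
```

Call:
drive_tool(
  increments=[
    [[0,0,0],[-19.5,-40,0],1],
    [[0,0,0],[-19.5,-40,0],1],
    [[0,0,0],[-19.5,-40,0],1],
    [[0,0,0],[-19.5,-40,0],1],
    [[0,0,0],[-19.5,-40,0],1],
    [[0,0,0],[-19.5,-40,0],1],
    [[0,0,0],[-19.5,-40,0],1],
    [[0,0,0],[-19.5,-40,0],1],
    [[0,0,0],[-19.5,-40,0],1],
    [[0,0,0],[-19.5,-40,0],1],
    [[0,0,-9.8],[0,0,0],1],
    [[0,0,-9.8],[0,0,0],1],
    [[0,0,-9.8],[0,0,0],1],
    [[0,0,-9.8],[0,0,0],1],
    [[0,0,-9.8],[0,0,0],1],
    [[0,0,-9.8],[0,0,0],1],
    [[0,0,-9.8],[0,0,0],1],
    [[0,0,0],[0,0,0],1],
    [[0,0,0],[0,0,0],1],
  ],
  squeeze=30,
)

```text
time_s: 2.52
ee_pos: [0.4921, -0.2093, 0.2223]
eef_rot: [-3.141, 0.0, -0.054]
force: [0.9, -1.1, 0.1]
grip_width: 0.0942
```

```bash
cat >> h.py <<'E'
def pose():
    o=ctrl.get_obs(); return o['ee_pos'],R.from_euler('xyz',o['eef_rot']).as_matrix(),o
def delta(pt,Rt):
    p,M,o=pose(); print('t',round(o['time_s'],2),'pos',p.round(4),'shift mm (tool)',(M.T@(pt-p)*1e3).round(1),'turn deg (tool)',np.degrees(R.from_matrix(M.T@Rt).as_rotvec()).round(2),'F',o['force'].round(1),'w',round(o['grip_width'],4))
def toolR(P): # pin axes -> tool axes
    return np.c_[P[:,1],P[:,0],-P[:,2]]
E
python3 - <<'E'
from h import *
f=np.load('fit.npz');x,y,w=f['pin']
P=R.from_euler('z',w).as_matrix()
delta(np.array([x,y,.088]),toolR(P))
c=ctrl.calibration('wrist');cv2.imwrite('pics/w1.png',ctrl.camera('wrist')[:,:,::-1])
p,M,o=pose();print('cam in tool',M.T@(ray(c,(256,192))[0]-p),M.T@ray(c,(256,192))[1])
for v in [(.010,.009,.015),(-.010,.009,.015),(-.010,-.009,.015),(.010,-.009,.015),(.0635,0,-.012)]:print(proj(c,P@v+[x,y,.083]).round(1))
E
```

```text
t 2.52 pos [ 0.4921 -0.2093  0.2223] shift mm (tool) [-1.300e+00 -1.000e-01  1.343e+02] turn deg (tool) [-0.01  0.01 -0.17] F [ 0.9 -1.1  0.1] w 0.0942
cam in tool [-0.00045655 -0.0641471  -0.1630854 ] [0.00431704 0.22786913 0.9736822 ]
[[263.1 198.7]]
[[263.1 178.5]]
[[244.4 178.6]]
[[244.6 198.7]]
[[254.  239.6]]
```

View pics/w1.png

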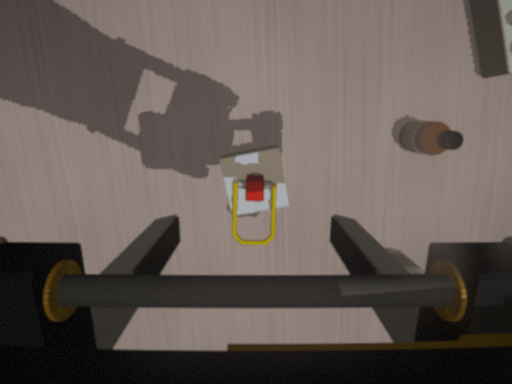

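The wrist view shows the grip top at about x 245–265, y 177–200, with the loop bar near (254,241). That agrees with the fit, so I'll descend and grasp.

Call:
drive_tool(
  increments=[
    [[0,0,-0.2],[-1.2,0,24],1],
    [[0,0,0],[0,0,35],1],
    [[0,0,0],[0,0,35],1],
    [[0,0,0],[0,0,20],1],
    [[0,0,0],[0,0,12],1],
    [[0,0,0],[0,0,8],1],
    [[0,0,0],[0,0,0],1],
    [[0,0,0],[0,0,0],0.1],
    [[0,0,0],[0,0,0],0.1],
    [[0,0,0],[0,0,0],0.1],
    [[0,0,0],[0,0,0],0.1],
    [[0,0,0],[0,0,0],0.1],
    [[0,0,0],[0,0,0],0.1],
  ],
  squeeze=35,
)

```text
time_s: 4.2
ee_pos: [0.4909, -0.2092, 0.0884]
eef_rot: [-3.142, 0.0, -0.046]
force: [0.1, 0.6, 0.3]
grip_width: 0.0376
```

Run:
```python
from h import *
f=np.load('fit.npz');x,y,w=f['pin']
delta(np.array([x,y,.088]),toolR(R.from_euler('z',w).as_matrix()))
cv2.imwrite('pics/w2.png',ctrl.camera('wrist')[:,:,::-1])
```

```text
t 4.2 pos [ 0.4909 -0.2092  0.0884] shift mm (tool) [-0.1 -0.2  0.4] turn deg (tool) [-0.    0.    0.25] F [0.1 0.6 0.3] w 0.0376
```

View pics/w2.png

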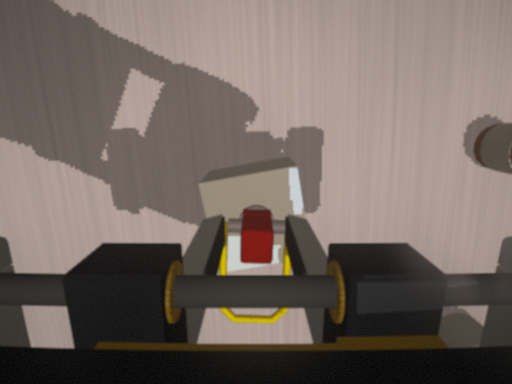

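The fingers straddle the grip at (256,235) and are still closing.

Call:
drive_tool(
  increments=[
    [[0,0,0],[0,0,0],0.1],
    [[0,0,0],[0,0,0],0.1],
    [[0,0,0],[0,0,0],0.1],
    [[0,0,0],[0,0,0],0.1],
    [[0,0,0],[0,0,0],0.1],
  ],
)

```text
time_s: 4.88
ee_pos: [0.491, -0.2092, 0.0884]
eef_rot: [-3.142, -0.0, -0.046]
force: [0.4, 0.2, -0.5]
grip_width: 0.0174
```

Run:
```python
from h import *
f=np.load('fit.npz');x,y,w=f['pin']
delta(np.array([x,y,.088]),toolR(R.from_euler('z',w).as_matrix()))
cv2.imwrite('pics/w3.png',ctrl.camera('wrist')[:,:,::-1])
```

```text
t 4.88 pos [ 0.491  -0.2092  0.0884] shift mm (tool) [-0.2 -0.2  0.4] turn deg (tool) [-0.   -0.    0.25] F [ 0.4  0.2 -0.5] w 0.0174
```

View pics/w3.png

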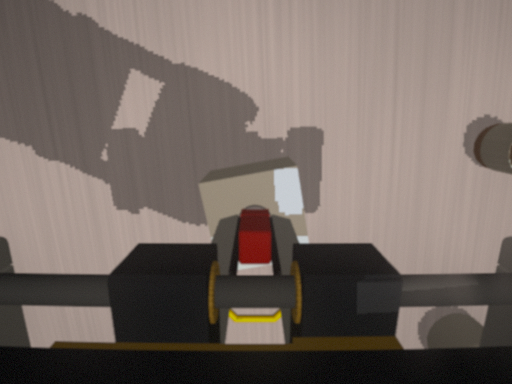

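Call:
drive_tool(
  increments=[
    [[0,0,0],[0,0,-5],0.1],
    [[0,0,0],[0,0,-15],0.1],
    [[0,0,0],[0,0,-30],0.1],
    [[0,0,0],[0,0,-40],0.1],
    [[0,0,0],[0,0,-40],0.1],
    [[0,0,0],[0,0,-20],0.1],
    [[0,0,0],[0,0,0],0.1],
  ],
)

```text
time_s: 5.8
ee_pos: [0.4913, -0.2094, 0.2405]
eef_rot: [3.14, -0.003, -0.046]
force: [-0.5, 0.8, -1.4]
grip_width: 0.0176
```

Run:
```python
from h import *
f=np.load('fit.npz');E,M=f['E'],f['M'];m=E+M@[-.022,0,.012]
delta(m+M[:,2]*(.025+.0794),toolR(M))
print(ctrl.get_obs()['qpos'].round(2))
for n in ('wrist','side','scene'):
    cv2.imwrite(f'pics/{n}4.png',ctrl.camera(n)[:,:,::-1])
```

```text
t 5.8 pos [ 0.4913 -0.2094  0.2405] shift mm (tool) [   9.  -256.9    6.7] turn deg (tool) [-2.49 26.96 10.55] F [-0.5  0.8 -1.4] w 0.0176
[-0.47  0.25  1.54  0.    1.35 -0.43]
```

View pics/side4.png

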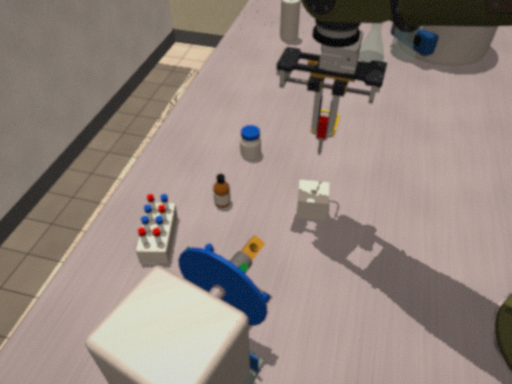

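View pics/wrist4.png

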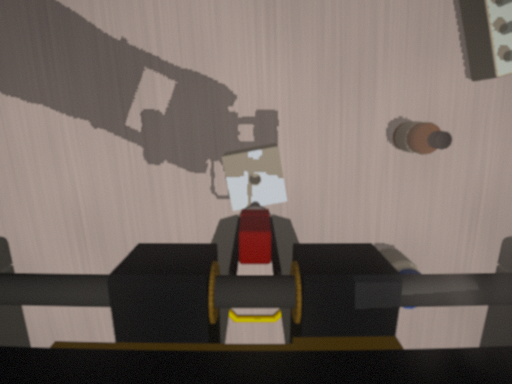

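The pin came out straight, with its shank visible at (320,147) in the side view. Next I'll tilt it and carry it over.

Call:
drive_tool(
  increments=[
    [[-0.6,6.7,2.6],[0,0,0],0.1],
    [[-0.6,6.7,2.6],[0,0,0],0.1],
    [[-0.6,6.7,2.6],[0,0,0],0.1],
    [[-0.6,6.7,2.6],[0,0,0],0.1],
    [[0,0,0],[0,0,0],0.1],
  ],
)

```text
time_s: 6.58
ee_pos: [0.4898, -0.2088, 0.2373]
eef_rot: [-3.139, -0.466, -0.232]
force: [-0.4, -0.1, -0.4]
grip_width: 0.0175
```

Run:
```python
from h import *
f=np.load('fit.npz');E,M=f['E'],f['M'];m=E+M@[-.022,0,.012]
delta(m+M[:,2]*(.025+.0794),toolR(M))
```

```text
t 6.58 pos [ 0.4898 -0.2088  0.2373] shift mm (tool) [ -34.7 -253.9  -12.6] turn deg (tool) [-0.17  0.5   0.09] F [-0.4 -0.1 -0.4] w 0.0175
```

Call:
drive_tool(
  increments=[
    [[-0.2,0.5,0.1],[-3.5,-12,-3],0.1],
    [[0,0,0],[-3.5,-25,-3],0.1],
    [[0,0,0],[-3.5,-30,-3],0.1],
    [[0,0,0],[-4,-30,-3],0.1],
    [[0,0,0],[-4,-30,0],0.1],
    [[0,0,0],[-4,-30,0],0.1],
    [[0,0,0],[-4,-30,0],0.1],
    [[0,0,0],[-4,-30,0],0.1],
    [[0,0,0],[-4,-24,0],0.1],
    [[0,0,0],[0,-13,0],0.1],
    [[0,0,0],[0,0,0],0.1],
    [[0,0,0],[0,0,0],0.1],
  ],
)

```text
time_s: 8.07
ee_pos: [0.5146, 0.0462, 0.2331]
eef_rot: [3.14, -0.477, -0.233]
force: [0.3, -0.7, -0.4]
grip_width: 0.0179
```

Run:
```python
from h import *
f=np.load('fit.npz');E,M=f['E'],f['M'];m=E+M@[-.022,0,.012]
delta(m+M[:,2]*(.025+.0794),toolR(M))
ims={n:ctrl.camera(n) for n in('scene','side','wrist')}
for n in ims: cv2.imwrite(f'pics/{n}5.png',ims[n][:,:,::-1])
crop(ims['scene'],290,150,390,250,6,'pics/s5.png');crop(ims['side'],200,180,300,280,6,'pics/d5.png')
```

```text
t 8.07 pos [0.5146 0.0462 0.2331] shift mm (tool) [-2.  -0.  -1.5] turn deg (tool) [ 0.07 -0.12  0.04] F [ 0.3 -0.7 -0.4] w 0.0179
```

View pics/s5.png

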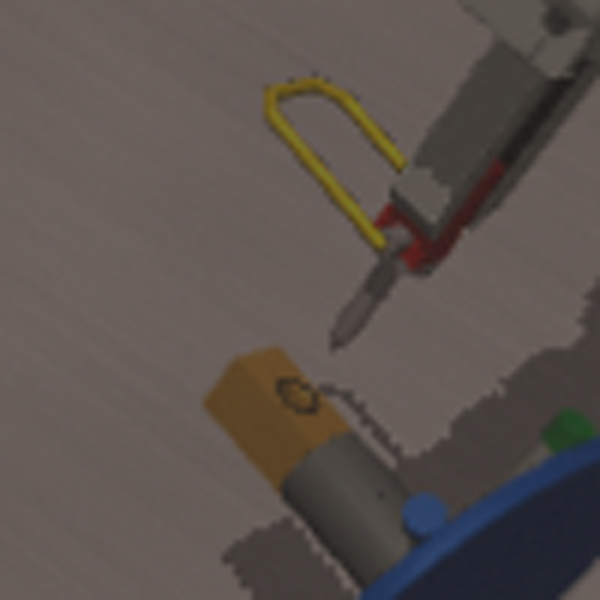

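View pics/d5.png

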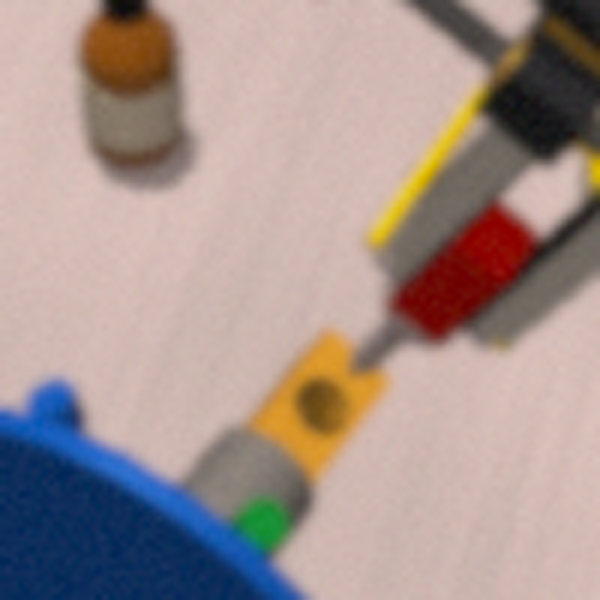

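View pics/wrist5.png

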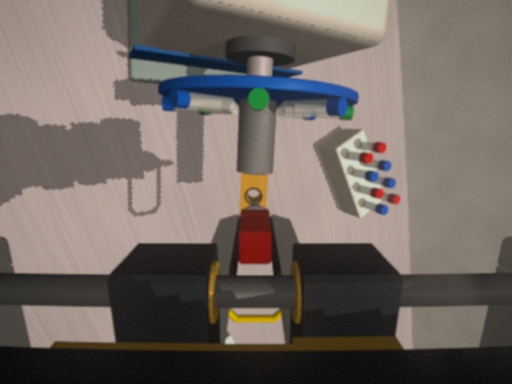

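Run:
```python
from h import *
f=np.load('fit.npz');E,M=f['E'],f['M'];m=E+M@[-.022,0,.012]
cs,cd,cw=[ctrl.calibration(n) for n in('scene','side','wrist')]
F=lambda u,v,x0,y0,s:np.array([(u+.5)/s-.5+x0,(v+.5)/s-.5+y0])
ts=F(334,348,290,150,6);td=F(358,370,200,180,6)
hs=F(298,395,290,150,6);hd=F(323,405,200,180,6)
T,r=tri([(cs,ts),(cd,td)]);H,r2=tri([(cs,hs),(cd,hd)])
p,TR,o=pose()
print('tip',T,r,'in tool',(TR.T@(T-p)*1e3).round(1));print('hole',H,r2,'fit',m,'in tool',(TR.T@(H-p)*1e3).round(1),(TR.T@(m-p)*1e3).round(1))
print('wrist mouth',proj(cw,m),proj(cw,H),'farther',proj(cw,m-.024*M[:,2]),'end corners',proj(cw,[E+M@[0,s*.012,.012] for s in(1,-1)]))
# 3-view hole
print(tri([(cs,hs),(cd,hd),(cw,(253.5,196))]))
im=cv2.imread('pics/wrist5.png')[:,:,::-1]
crop(im,205,150,305,230,7,'pics/w5.png')
```

```text
tip [0.54813827 0.03807026 0.16343154] [array([-0.1, -0.2]), array([-0.2,  0.2])] in tool [-1.5 -0.4 77.7]
hole [0.55846352 0.03549185 0.14150763] [array([0. , 0.1]), array([ 0.1, -0.1])] fit [0.55868335 0.03571679 0.14067063] in tool [ -2.1  -0.3 102.1] [ -2.4  -0.6 102.9]
wrist mouth [[251.87347505 193.42663391]] [[252.1343211  193.93181935]] farther [[252.03869589 187.68677833]] end corners [[265.01023856 216.75935858]
 [238.82624225 216.76922351]]
(array([0.55866704, 0.03485412, 0.14192898]), [array([-0.2, -0.1]), array([ 0.1, -0.6]), array([-0.8, -1.4])])
```

View pics/w5.png

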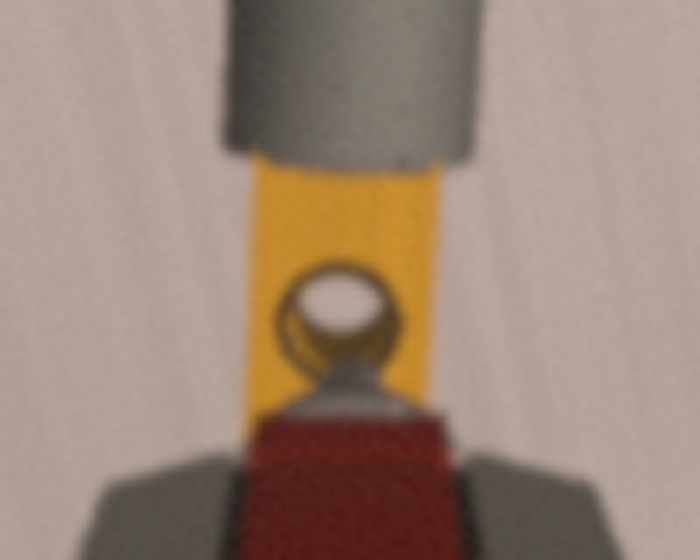

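Run:
```python
from h import *
f=np.load('fit.npz');E,M=f['E'],f['M']
cw=ctrl.calibration('wrist');p,TR,o=pose()
for d in (0,-.008,-.016,-.022,-.03,-.042): print(d,proj(cw,[E+M@[d,s*.012,.012] for s in(1,0,-1)]).round(1).tolist())
for x in (0,-.0015): print('tool pt',x,proj(cw,[p+TR@[x,0,z] for z in(-.010,.020,.045,.070,.079)]).round(1).tolist())
print(R.from_matrix(TR.T@toolR(M)).as_rotvec(degrees=True))
```

```text
0 [[265.0, 216.8], [251.9, 216.8], [238.8, 216.8]]
-0.008 [[265.1, 208.4], [251.9, 208.4], [238.7, 208.4]]
-0.016 [[265.2, 199.9], [251.9, 199.9], [238.6, 199.9]]
-0.022 [[265.2, 193.4], [251.9, 193.4], [238.5, 193.4]]
-0.03 [[265.3, 184.7], [251.9, 184.7], [238.4, 184.7]]
-0.042 [[265.4, 171.4], [251.8, 171.5], [238.3, 171.5]]
tool pt 0 [[254.3, 243.1], [254.4, 224.6], [254.4, 213.0], [254.5, 203.7], [254.5, 200.8]]
tool pt -0.0015 [[251.5, 243.1], [252.0, 224.6], [252.3, 213.0], [252.6, 203.7], [252.7, 200.8]]
[ 0.08052944 -0.14162877 -0.01682206]
```

The hole sits about 1 mm toward −x of the tool relative to the tip, and the axes agree to about 1–2°. I'll correct that and start inserting.

Call:
drive_tool(
  increments=[
    [[0,0,1],[-1,0,0],0.1],
    [[0,0,0],[0,0,8],0.1],
    [[0,0,0],[0,0,7],0.1],
    [[0,0,0],[0,0,5],0.1],
    [[0,0,0],[0,0,5],0.1],
    [[0,0,0],[0,0,5],0.1],
    [[0,0,0],[0,0,0],0.1],
    [[0,0,0],[0,0,0],0.1],
  ],
)

```text
time_s: 9.22
ee_pos: [0.5272, 0.0432, 0.2061]
eef_rot: [-3.134, -0.478, -0.253]
force: [0.0, 0.0, -1.6]
grip_width: 0.018
```

Run:
```python
from h import *
f=np.load('fit.npz');E,M=f['E'],f['M'];m=E+M@[-.022,0,.012]
delta(m+M[:,2]*(.029+.0054),toolR(M))
p,T,o=pose();print('F tool',(T.T@o['force']).round(1))
ims={n:ctrl.camera(n) for n in('scene','side','wrist')}
a=[cv2.resize(ims[n][y:y+90,x:x+90,::-1],None,fx=4.4,fy=4.4,interpolation=cv2.INTER_CUBIC) for n,x,y in(('scene',295,165),('side',205,185))]
cv2.imwrite('pics/m6.png',np.hstack(a)); crop(ims['wrist'],205,150,305,250,5,'pics/w6.png')
```

```text
t 9.22 pos [0.5272 0.0432 0.2061] shift mm (tool) [-1.3 -0.  38.6] turn deg (tool) [ 0.05 -0.15 -0.99] F [ 0.   0.  -1.6] w 0.018
F tool [-0.8 -0.   1.5]
```

View pics/m6.png

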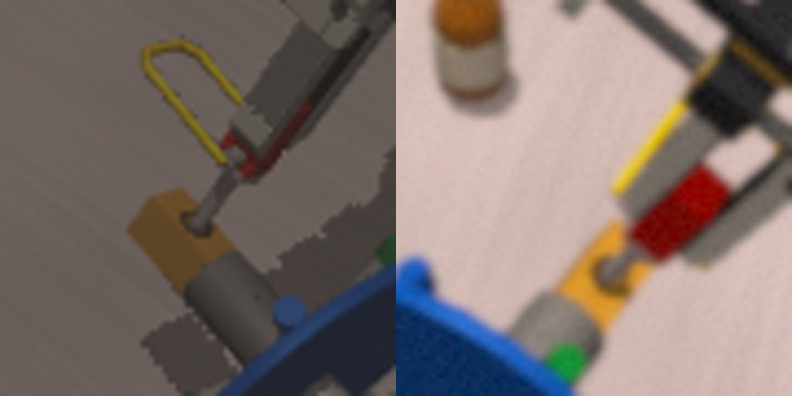

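View pics/w6.png

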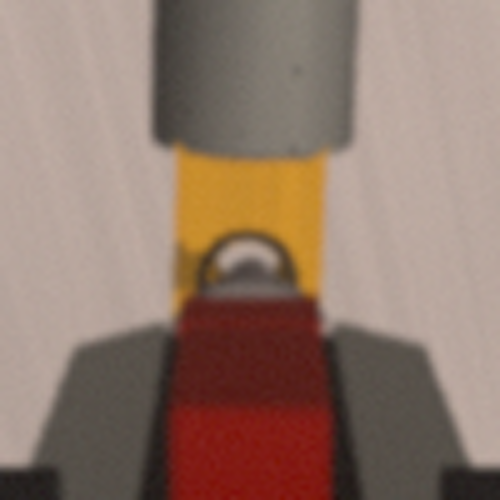

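The tip is in the hole and centred, with no contact force. I'll continue.

Call:
drive_tool(
  increments=[
    [[0,0,0],[0,0,5],0.1],
    [[0,0,0],[0,0,5],0.1],
    [[0,0,0],[0,0,5],0.1],
    [[0,0,0],[0,0,5],0.1],
    [[0,0,0],[0,0,5],0.1],
    [[0,0,0],[0,0,5],0.1],
    [[0,0,0],[0,0,3],0.1],
    [[0,0,0],[0,0,0],0.1],
  ],
)

```text
time_s: 10.38
ee_pos: [0.5419, 0.0396, 0.1765]
eef_rot: [-3.134, -0.477, -0.253]
force: [-0.2, -0.4, -0.5]
grip_width: 0.0178
```

```bash
cat > look.py <<'E'
import sys
from h import *
k=sys.argv[1]
f=np.load('fit.npz');E,M=f['E'],f['M'];m=E+M@[-.022,0,.012]
delta(m+M[:,2]*(.029+.0054),toolR(M))
p,T,o=pose();print('F tool',(T.T@o['force']).round(1),'mom',o['moment'].round(2))
ims={n:ctrl.camera(n) for n in('scene','side','wrist')}
a=[cv2.resize(ims[n][y:y+90,x:x+90,::-1],None,fx=4.4,fy=4.4,interpolation=cv2.INTER_CUBIC) for n,x,y in(('scene',295,165),('side',205,185))]
cv2.imwrite(f'pics/m{k}.png',np.hstack(a)); cv2.imwrite(f'pics/w{k}.png',ims['wrist'][:,:,::-1])
E
python3 look.py 7
```

```text
t 10.38 pos [0.5419 0.0396 0.1765] shift mm (tool) [-1.1 -0.   5.3] turn deg (tool) [ 0.06 -0.13 -0.99] F [-0.2 -0.4 -0.5] w 0.0178
F tool [-0.3  0.4  0.4] mom [0.04 0.22 0.01]
```

View pics/m7.png

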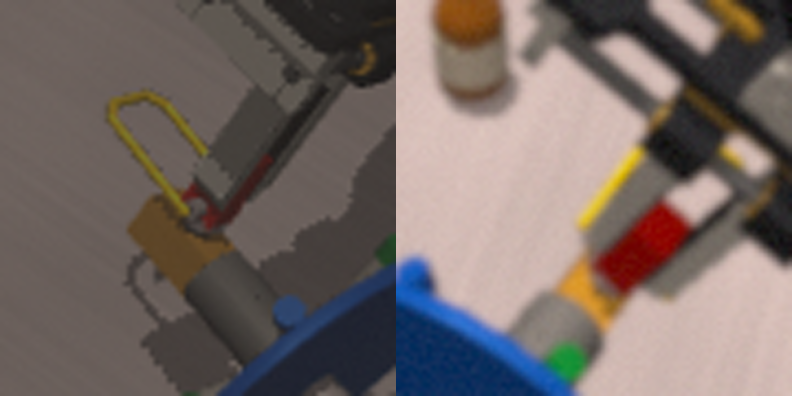

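Almost home, with about 4–5 mm left. I'll press in small steps until contact.

Call:
drive_tool(
  increments=[
    [[0,0,0],[0,0,1.5],0.1],
    [[0,0,0],[0,0,1.5],0.1],
    [[0,0,0],[0,0,1],0.1],
    [[0,0,0],[0,0,0.5],0.1],
    [[0,0,0],[0,0,0],0.1],
  ],
)

```text
time_s: 11.15
ee_pos: [0.544, 0.0392, 0.1727]
eef_rot: [-3.134, -0.478, -0.253]
force: [-0.4, 0.4, -1.0]
grip_width: 0.0178
```

Call:
drive_tool(
  increments=[
    [[0,0,0],[0,0,0.7],0.1],
    [[0,0,0],[0,0,0.7],0.1],
    [[0,0,0],[0,0,0.6],0.1],
    [[0,0,0],[0,0,0],0.1],
  ],
)

```text
time_s: 11.65
ee_pos: [0.5447, 0.0391, 0.1714]
eef_rot: [-3.133, -0.478, -0.253]
force: [-9.5, 1.6, 9.0]
grip_width: 0.0178
```

```bash
python3 look.py 8
```

```text
t 11.65 pos [0.5447 0.0391 0.1714] shift mm (tool) [-1.3  0.1 -0.5] turn deg (tool) [ 0.05 -0.15 -1.  ] F [-9.5  1.6  9. ] w 0.0178
F tool [ -4.4   0.7 -12.4] mom [ 0.01  1.07 -0.19]
```

View pics/m8.png

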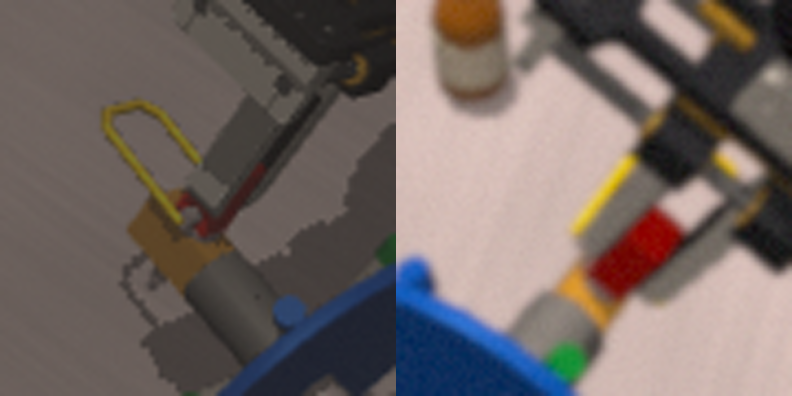

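Call:
drive_tool(
  increments=[
    [[0,0,0],[-0.6,0,0.4],0.1],
    [[0,0,0],[-0.4,0,0.4],0.1],
    [[0,0,0],[0,0,0.2],0.1],
    [[0,0,0],[0,0,0],0.1],
  ],
)

```text
time_s: 12.3
ee_pos: [0.5447, 0.0392, 0.1713]
eef_rot: [-3.133, -0.48, -0.253]
force: [-14.7, 0.4, 19.2]
grip_width: 0.0176
```

Run:
```python
from h import *
p,T,o=pose();print(p,'F tool',(T.T@o['force']).round(1),'mom',o['moment'].round(2))
f=np.load('fit.npz');E,M=f['E'],f['M'];m=E+M@[-.022,0,.012]
delta(m+M[:,2]*(.029+.0054),toolR(M))
```

```text
[0.54473513 0.03916203 0.17132246] F tool [ -3.9   3.1 -23.7] mom [-0.36  1.22 -0.3 ]
t 12.3 pos [0.5447 0.0392 0.1713] shift mm (tool) [-1.2  0.1 -0.6] turn deg (tool) [ 0.03 -0.27 -1.  ] F [-14.7   0.4  19.2] w 0.0176
```

Seated: 24 N axial and no further travel. Now I'll release and back off along the pin.

Call:
drive_tool(
  increments=[
    [[0,0,0],[0,0,-0.5],0.1],
    [[0,0,0],[0,0,0],0.5],
    [[0,0,0],[0,0,0],0.5],
    [[0,0,0],[0,0,0],0.5],
    [[0,0,0],[0,0,0],0.5],
    [[0,0,0],[0,0,0],0.5],
    [[0,0,0],[0,0,-8],0.5],
    [[0,0,0],[0,0,-20],0.5],
    [[0,0,0],[0,0,-25],0.5],
    [[0,0,0],[0,0,-25],0.3],
    [[0,0,0],[0,0,0],0.1],
    [[0,0,0],[0,0,0],0],
  ],
)

```text
time_s: 13.8
ee_pos: [0.5093, 0.0474, 0.2387]
eef_rot: [-3.134, -0.477, -0.253]
force: [0.4, -0.6, -0.4]
grip_width: 0.0204
```

```bash
python3 look.py 9
```

```text
t 13.8 pos [0.5093 0.0474 0.2387] shift mm (tool) [ 0.1 -0.1 76. ] turn deg (tool) [ 0.06 -0.12 -0.99] F [ 0.4 -0.6 -0.4] w 0.0204
F tool [0.3 0.5 0.6] mom [ 0.04  0.14 -0.03]
```

View pics/m9.png

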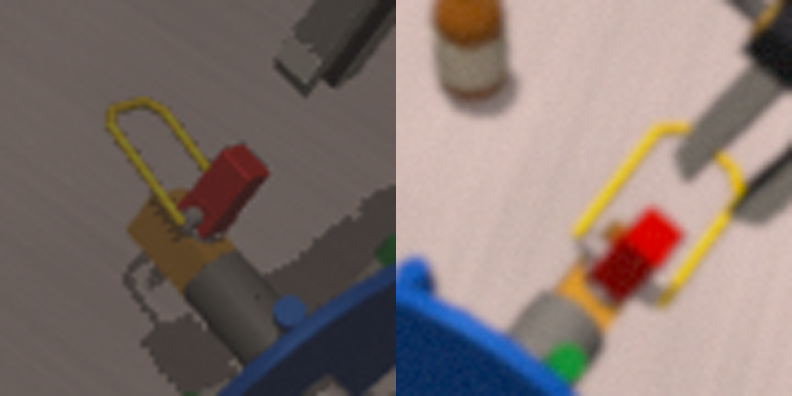

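View pics/w9.png

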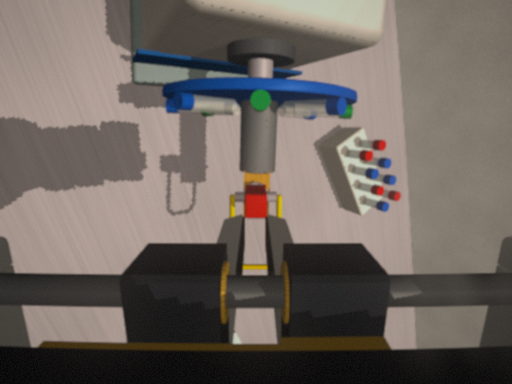

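The pin is seated with the loop open; in the side crop the bar is near (670,128). I'll close the fingers, move out over the bar and push it down.

Call:
drive_tool(
  increments=[
    [[0,0,0],[0,29,0],0],
    [[0,0,0],[0,29,0],0],
    [[0,0,0],[0,0,20],0],
    [[0,0,0],[0,0,25],0],
    [[0,0,0],[0,0,15],0],
    [[0,0,0],[0,0,0],0],
  ],
)

```text
time_s: 14.7
ee_pos: [0.5217, -0.0152, 0.1844]
eef_rot: [-3.134, -0.475, -0.253]
force: [-0.0, -0.3, 0.4]
grip_width: 0.0005
```

```bash
python3 look.py 10
```

```text
t 14.7 pos [ 0.5217 -0.0152  0.1844] shift mm (tool) [  0.5 -58.1  15.5] turn deg (tool) [ 0.08 -0.01 -0.98] F [-0.  -0.3  0.4] w 0.0005
F tool [ 0.2  0.3 -0.3] mom [ 0.01  0.19 -0.03]
```

View pics/m10.png

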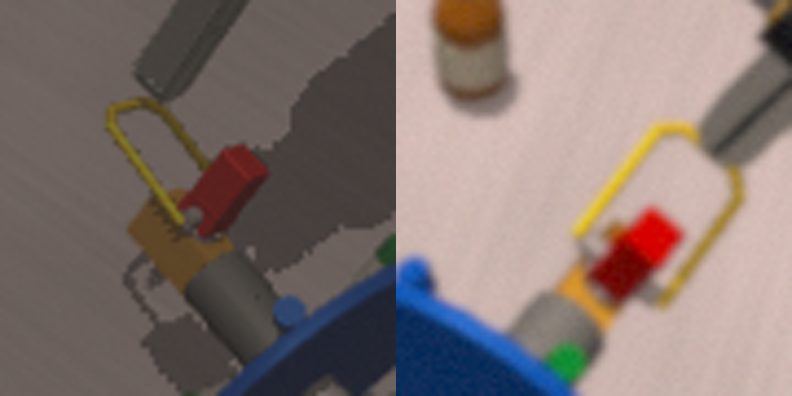

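View pics/w10.png

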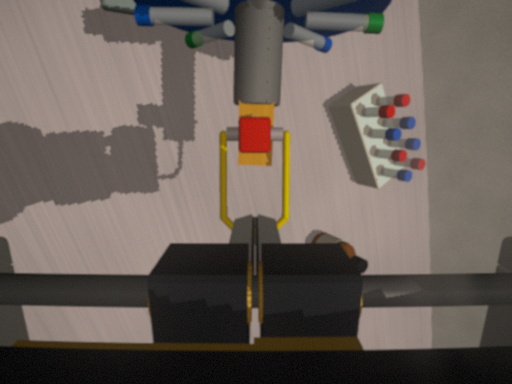

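The closed fingers are centred between the loop arms and over the bar. I'll push now.

Call:
drive_tool(
  increments=[
    [[0,0,0],[0,0,6],0],
    [[0,0,0],[0,0,6],0],
    [[0,0,0],[0,0,6],0],
    [[0,0,0],[0,0,6],0],
    [[0,0,0],[0,0,6],0],
    [[0,0,0],[0,0,5],0],
    [[0,0,0],[0,0,0],0],
  ],
)

```text
time_s: 15.72
ee_pos: [0.5375, -0.0189, 0.1541]
eef_rot: [-3.134, -0.477, -0.253]
force: [0.4, 0.2, 0.0]
grip_width: 0.0004
```

```bash
python3 look.py 11
```

```text
t 15.72 pos [ 0.5375 -0.0189  0.1541] shift mm (tool) [  0.  -58.1 -18.9] turn deg (tool) [ 0.06 -0.11 -0.99] F [0.4 0.2 0. ] w 0.0004
F tool [ 0.3 -0.3  0.1] mom [-0.    0.16  0.03]
```

View pics/m11.png

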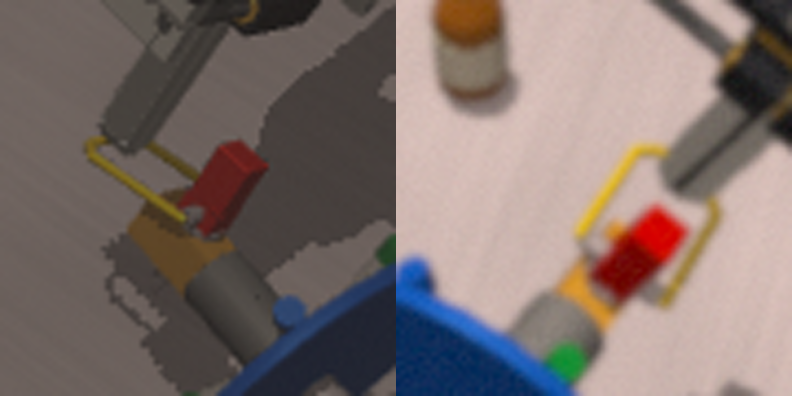

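View pics/w11.png

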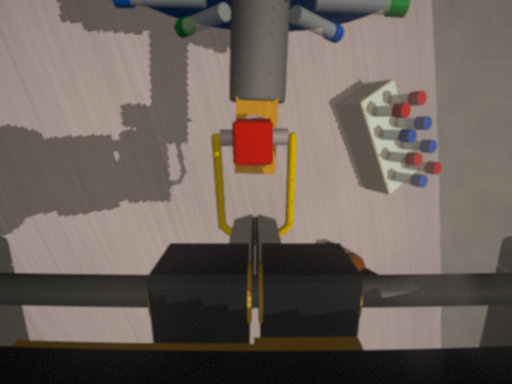

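The loop is swinging down and the pin is rocking slightly in its clearance. I'll push further, past the over-centre point.

Call:
drive_tool(
  increments=[
    [[0,0,0],[0,-0.5,6],0],
    [[0,0,0],[0,-1,6],0],
    [[0,0,0],[0,-1,6],0],
    [[0,0,0],[0,-1,5],0],
    [[0,0,0],[0,0,0],0],
    [[0,0,0],[0,0,0],0],
  ],
)

```text
time_s: 16.62
ee_pos: [0.5486, -0.018, 0.1342]
eef_rot: [-3.134, -0.478, -0.253]
force: [-0.0, -0.5, 1.1]
grip_width: 0.0004
```

```bash
python3 look.py 12
```

```text
t 16.62 pos [ 0.5486 -0.018   0.1342] shift mm (tool) [ -0.2 -54.5 -41.5] turn deg (tool) [ 0.05 -0.15 -0.99] F [-0.  -0.5  1.1] w 0.0004
F tool [ 0.6  0.5 -0.9] mom [-0.01  0.11 -0.01]
```

View pics/m12.png

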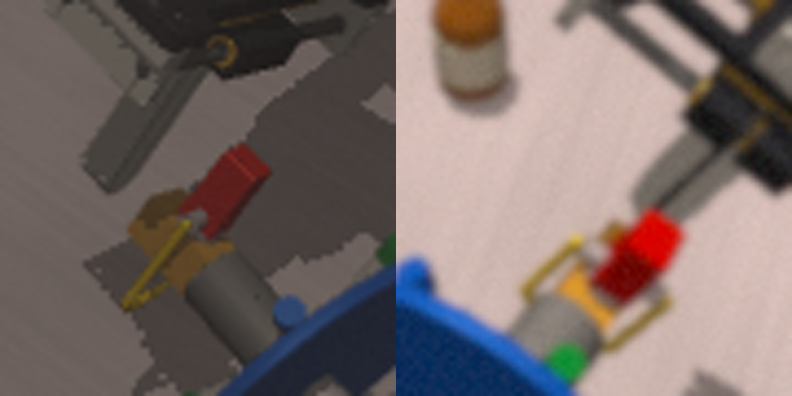

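View pics/w12.png

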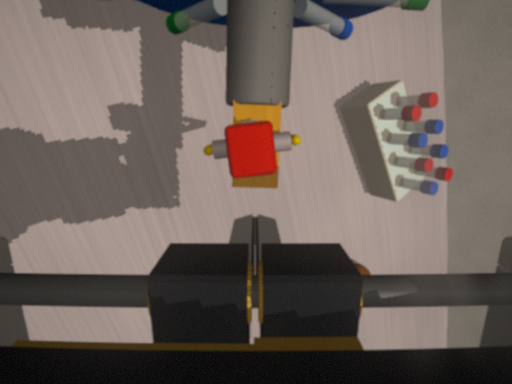

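The loop has snapped shut around the shaft. I'll back off and check the seating.

Call:
drive_tool(
  increments=[
    [[0,0,0],[0,5,-10],0],
    [[0,0,0],[0,5,-30],0],
    [[0,0,0],[0,0,-40],0],
    [[0,0,0],[0,0,-40],0],
    [[0,0,0],[0,0,-20],0],
    [[0,0,0],[0,0,0],0],
  ],
)

```text
time_s: 17.52
ee_pos: [0.4835, -0.0126, 0.2602]
eef_rot: [-3.133, -0.481, -0.253]
force: [-0.1, 0.3, -0.5]
grip_width: -0.0001
```

```bash
python3 look.py 13
python3 - <<'E'
from h import *
f=np.load('fit.npz');E,M=f['E'],f['M'];m=E+M@[-.022,0,.012]
a=cv2.imread('pics/m13.png')
s=ctrl.camera('scene');d=ctrl.camera('side')
crop(s,315,185,365,250,9,'pics/s13.png');crop(d,230,225,280,280,10,'pics/d13.png')
for n in('scene','side'):
    c=ctrl.calibration(n)
    q=proj(c,[m+M@[sx*.01,sy*.009,.044] for sx in(1,-1) for sy in (1,-1)]+[m+M@[0,0,.044],m+M@[0,0,-.055]])
    print(n,((q-([315,185] if n=='scene' else [230,225])+.5)*(9 if n=='scene' else 10)-.5).round(0).tolist())
E
```

```text
t 17.52 pos [ 0.4835 -0.0126  0.2602] shift mm (tool) [ -1.3 -64.4 100.2] turn deg (tool) [ 0.01 -0.34 -1.  ] F [-0.1  0.3 -0.5] w -0.0001
F tool [-0.4 -0.3  0.4] mom [-0.02  0.09  0.01]
scene [[268.0, 123.0], [313.0, 108.0], [330.0, 185.0], [375.0, 169.0], [322.0, 146.0], [107.0, 440.0]]
side [[332.0, 52.0], [418.0, 121.0], [273.0, 137.0], [361.0, 207.0], [346.0, 129.0], [116.0, 339.0]]
```

View pics/s13.png

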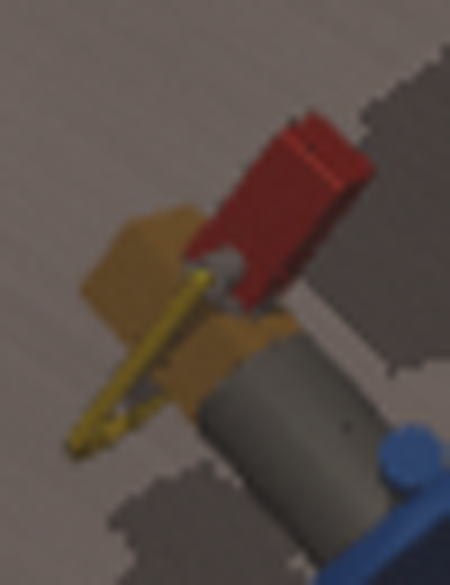

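View pics/d13.png

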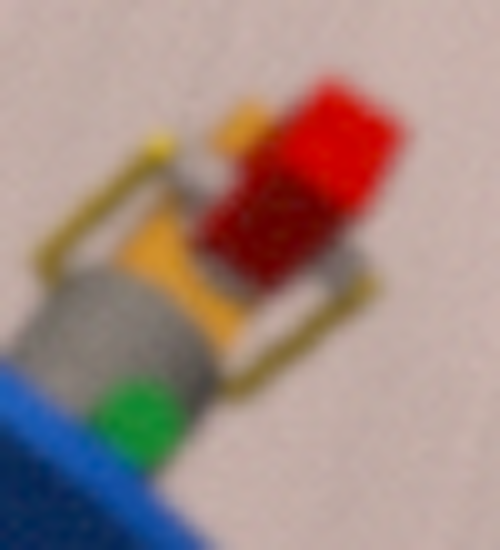

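View pics/w13.png

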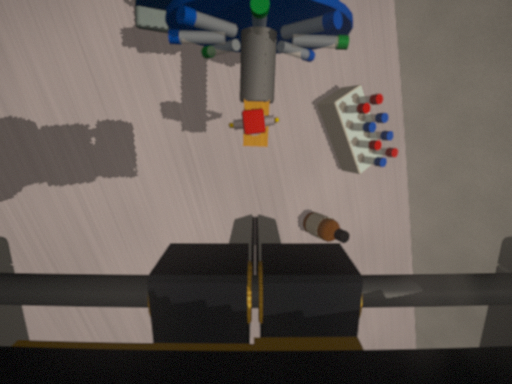

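Run:
```python
from h import *
f=np.load('fit.npz');E,M=f['E'],f['M'];m=E+M@[-.022,0,.012]
cs,cd=[ctrl.calibration(n) for n in('scene','side')]
F=lambda u,v,x0,y0,s:np.array([(u+.5)/s-.5+x0,(v+.5)/s-.5+y0])
for n,a,b in [('top',(337,148),(343,143)),('c1 robot/hi',(376,168),(405,131)),('c2',(312,109),(331,74)),('knobNear',(208,270),(160,145))]:
    X,r=tri([(cs,F(*a,315,185,9)),(cd,F(*b,230,225,10))]);print(n,(M.T@(X-m)*1e3).round(1),r)
for n in range(3):
    pass
im=cv2.imread('pics/w13.png')[:,:,::-1];crop(im,200,80,310,170,7,'pics/w13c.png')
cw=ctrl.calibration('wrist')
print(((proj(cw,[m+M@[sx*.01,sy*.009,.044] for sx in(1,-1) for sy in (1,-1)]+[m])-[200,80])*7).round())
```

```text
top [-3.2 -0.6 45.8] [array([0.1, 0.2]), array([ 0.2, -0.2])]
c1 robot/hi [-5.5 -6.2 50.1] [array([-0.8, -3.3]), array([-2.9,  3.2])]
c2 [ 2.6  8.  52.8] [array([0.2, 0.8]), array([ 0.7, -0.8])]
knobNear [-3.5 20.  12.4] [array([0.1, 0.4]), array([ 0.4, -0.4])]
[[465. 369.]
 [310. 372.]
 [463. 192.]
 [305. 194.]
 [385. 283.]]
```

View pics/w13c.png

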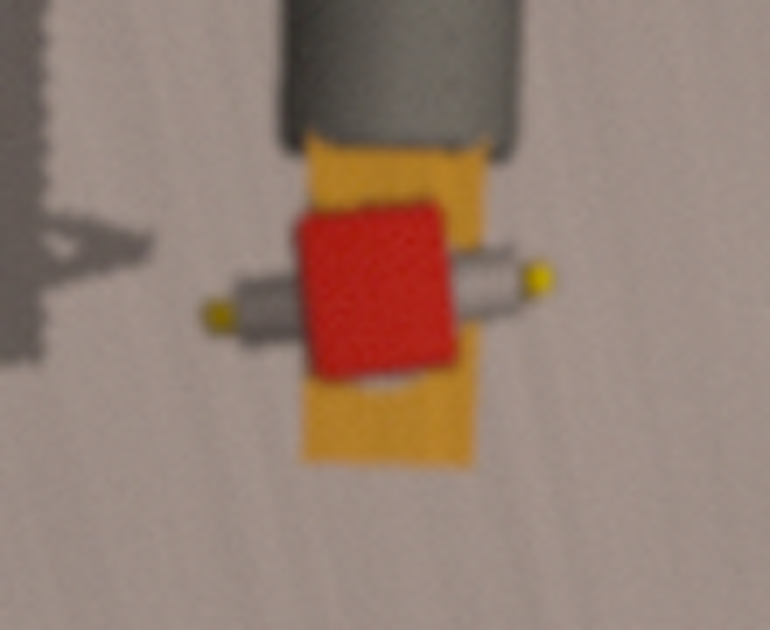

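The grip top triangulates at 45.8 mm (44 expected when fully home), which is within noise or 1–2 mm up. I'll probe it by pressing gently on top with the closed fingers, which both measures and reseats it.

Run:
```python
from h import *
f=np.load('fit.npz');E,M=f['E'],f['M'];m=E+M@[-.022,0,.012]
delta(m+M@[-.001,.001,.061+.01],toolR(M))
```

```text
t 17.77 pos [ 0.4835 -0.0128  0.2573] shift mm (tool) [  1.5 -65.7  61. ] turn deg (tool) [ 0.07 -0.05 -0.99] F [-0.1  0.   0.3] w 0.0005
```

Call:
drive_tool(
  increments=[
    [[0,0,0],[1.5,-32,0],0],
    [[0,0,0],[0,-34,0],0],
    [[0,0,0],[0,0,20],0],
    [[0,0,0],[0,0,25],0],
    [[0,0,0],[0,0,16],0],
    [[0,0,0],[0,0,3],0],
    [[0,0,0],[0,0,2],0],
    [[0,0,0],[0,0,1],0],
    [[0,0,0],[0,0,0],0],
  ],
)

```text
time_s: 18.9
ee_pos: [0.5312, 0.0438, 0.2005]
eef_rot: [-3.133, -0.478, -0.253]
force: [1.5, 0.8, 0.2]
grip_width: 0.0002
```

Run:
```python
from h import *
f=np.load('fit.npz');E,M=f['E'],f['M'];m=E+M@[-.022,0,.012]
delta(m+M@[-.001,.001,.061],toolR(M))
```

```text
t 18.9 pos [0.5312 0.0438 0.2005] shift mm (tool) [-0.9  0.5  5.3] turn deg (tool) [ 0.04 -0.19 -0.99] F [1.5 0.8 0.2] w 0.0002
```

Call:
drive_tool(
  increments=[
    [[0,0,0],[0,0,1],0],
    [[0,0,0],[0,0,1],0],
    [[0,0,0],[0,0,1],0],
    [[0,0,0],[0,0,0],0],
  ],
)

```text
time_s: 19.4
ee_pos: [0.5324, 0.0435, 0.1972]
eef_rot: [-3.134, -0.477, -0.253]
force: [-0.7, 0.0, 0.7]
grip_width: 0.0004
```

Run:
```python
from h import *
f=np.load('fit.npz');E,M=f['E'],f['M'];m=E+M@[-.022,0,.012]
delta(m+M@[-.001,.001,.061],toolR(M))
```

```text
t 19.4 pos [0.5324 0.0435 0.1972] shift mm (tool) [-0.6  0.5  1.8] turn deg (tool) [ 0.05 -0.14 -0.99] F [-0.7  0.   0.7] w 0.0004
```

Call:
drive_tool(
  increments=[
    [[0,0,0],[0,0,0.7],0],
    [[0,0,0],[0,0,0.7],0],
    [[0,0,0],[0,0,0.6],0],
    [[0,0,0],[0,0,0],0],
  ],
)

```text
time_s: 19.9
ee_pos: [0.5334, 0.0433, 0.1956]
eef_rot: [-3.134, -0.478, -0.253]
force: [-0.7, 0.2, -0.1]
grip_width: 0.0004
```

Run:
```python
from h import *
f=np.load('fit.npz');E,M=f['E'],f['M'];m=E+M@[-.022,0,.012]
delta(m+M@[-.001,.001,.061],toolR(M));p,T,o=pose();print(T.T@o['force'])
```

```text
t 19.9 pos [0.5334 0.0433 0.1956] shift mm (tool) [-0.6  0.5 -0.1] turn deg (tool) [ 0.05 -0.14 -0.99] F [-0.7  0.2 -0.1] w 0.0004
[-0.70447121 -0.00530014 -0.20417382]
```

Call:
drive_tool(
  increments=[
    [[0,0,0],[0,0,0.6],0],
    [[0,0,0],[0,0,0.6],0],
    [[0,0,0],[0,0,0.4],0],
    [[0,0,0],[0,0,0],0],
  ],
)

```text
time_s: 20.4
ee_pos: [0.5341, 0.0432, 0.1955]
eef_rot: [-3.133, -0.479, -0.253]
force: [-14.6, 0.9, 17.0]
grip_width: 0.0006
```

Run:
```python
from h import *
f=np.load('fit.npz');E,M=f['E'],f['M'];m=E+M@[-.022,0,.012]
delta(m+M@[-.001,.001,.061],toolR(M));p,T,o=pose();print(T.T@o['force'])
```

```text
t 20.4 pos [0.5341 0.0432 0.1955] shift mm (tool) [-1.2  0.6 -0.5] turn deg (tool) [ 0.03 -0.22 -1.  ] F [-14.6   0.9  17. ] w 0.0006
[ -4.89205507   2.59657296 -21.69584784]
```

Firm contact (22 N) came exactly at the seated height, so the pin is fully home. I'll retreat and do the final check.

Call:
drive_tool(
  increments=[
    [[0,0,0],[0,0,-3],0],
    [[0,0,0],[0,0,-15],0],
    [[0,0,0],[0,0,-40],0],
    [[0,0,0],[0,0,-40],0],
    [[0,0,0],[0,20,-20],0],
    [[0,0,0],[0,40,0],0],
    [[0,0,0],[0,30,0],0],
    [[0,0,0],[0,0,0],0],
    [[0,0,0],[0,0,0],0],
  ],
)

```text
time_s: 21.52
ee_pos: [0.4591, -0.0311, 0.2987]
eef_rot: [-3.133, -0.478, -0.253]
force: [-0.4, 0.2, 0.1]
grip_width: 0.0004
```

Run:
```python
from h import *
s=ctrl.camera('scene');d=ctrl.camera('side')
a=[cv2.resize(s[195:250,310:365,::-1],(395,395),interpolation=cv2.INTER_CUBIC),cv2.resize(d[225:280,225:280,::-1],(395,395),interpolation=cv2.INTER_CUBIC)]
cv2.imwrite('pics/f.png',np.hstack(a));cv2.imwrite('pics/fs.png',s[:,:,::-1])
print(ctrl.get_obs()['time_s'],ctrl.get_obs()['force'])
```

```text
21.625 [-0.62830656  0.53824053  0.14730519]
```

View pics/f.png

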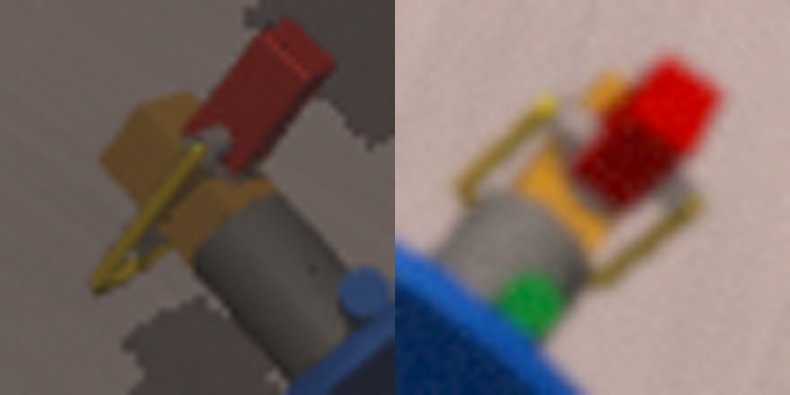

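View pics/fs.png

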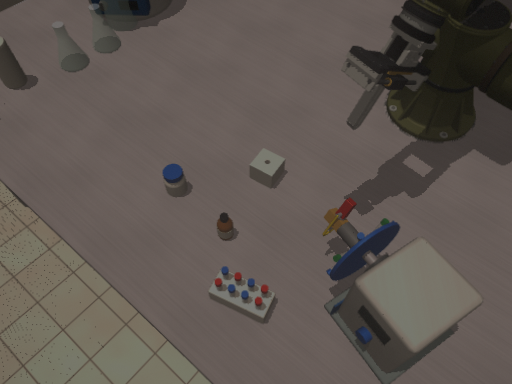

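Run:
```python
from h import *
f=np.load('fit.npz');E,M=f['E'],f['M'];m=E+M@[-.022,.001,.012]
s=395/55
for yaw in (0,-6,6):
  for th in (1.7,1.5,1.3):
    a=0.122-th; Rz=R.from_euler('z',yaw,degrees=True).as_matrix()
    P=[m+M@(Rz@np.array([r*np.cos(a),y,.009+r*np.sin(a)])) for y,r in((.021,0),(.021,.053),(.0,.064),(-.021,.053),(-.021,0))]
    print(yaw,th,[((proj(ctrl.calibration(n),P)-o+.5)*s).round().astype(int).tolist() for n,o in(('scene',[310,195]),('side',[225,225]))])
```

```text
0 1.7 [[[185, 148], [95, 274], [120, 282], [179, 240], [269, 117]], [[149, 91], [66, 174], [116, 243], [199, 280], [289, 203]]]
0 1.5 [[[185, 148], [73, 246], [94, 249], [157, 213], [269, 117]], [[149, 91], [89, 143], [143, 205], [221, 248], [289, 203]]]
0 1.3 [[[185, 148], [55, 215], [73, 212], [140, 183], [269, 117]], [[149, 91], [115, 110], [173, 165], [246, 214], [289, 203]]]
-6 1.7 [[[179, 143], [91, 269], [120, 282], [184, 246], [274, 123]], [[154, 85], [71, 168], [116, 243], [194, 286], [284, 210]]]
-6 1.5 [[[179, 143], [71, 240], [97, 248], [164, 218], [274, 123]], [[154, 85], [97, 140], [147, 208], [220, 257], [284, 210]]]
-6 1.3 [[[179, 143], [55, 208], [78, 210], [149, 187], [274, 123]], [[154, 85], [126, 110], [180, 172], [247, 226], [284, 210]]]
6 1.7 [[[190, 154], [101, 279], [120, 282], [174, 235], [263, 112]], [[145, 98], [62, 181], [116, 243], [203, 273], [293, 196]]]
6 1.5 [[[190, 154], [76, 252], [92, 250], [150, 209], [263, 112]], [[145, 98], [82, 147], [139, 202], [222, 239], [293, 196]]]
6 1.3 [[[190, 154], [56, 222], [68, 214], [131, 180], [263, 112]], [[145, 98], [104, 111], [164, 159], [243, 203], [293, 196]]]
```

The projected loop model at 1.7 rad matches: observed arm slope ratio 0.76, against 0.71 predicted for shut and about 1.16 at 1.5 rad. The bystanders look unmoved and the arm is clear.

```bash
python3 -c "
from station import ctrl
print(ctrl.hand_in())"
```

```text
the job is handed in; nothing more can be done
None
```

The locking pin is fully home in the shaft's cross hole, the loop is shut around the shaft, and the job is handed in at about 21.6 s of the 43 s allowed. I took the pin from its block and leaned it to the hole's angle of about 27°. I pushed it in with the loop on the free-end side, let go, and pushed the loop's bar with closed fingers until it snapped shut.

**Seating:** the pin stopped under 24 N at the depth I expected. After the loop closed, one image measurement put the grip top about 2 mm high. I pressed on it with the fingertips and met firm contact (22 N) at the seated height, so I put that down to image error.

**Loop:** in the last picture its arm lies within a few degrees of the fully shut (1.7 rad) model and clearly not at 1.5 rad. I judged this from the pictures only.

**Remaining flaw:** the pin sits turned about 6° about its own axis, and may be slightly tilted, within the hole's clearance.

**Bystanders and arm:** the bottle, jar and rack look unmoved in the last scene picture. The gripper stands clear and reads no contact force.

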